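Load the drilling jig under its drill plate and latch it

TASK

Load the long square-section block into the drilling jig on the bench: swing the latch arm well open, set the block down on the jig's front apron, lengthwise in front of the gap, and let go of it. Then slide it straight in through the gap into the slot, slide it sideways along the slot under the metal drill plate until it is home against the end stop, and swing the latch arm fully shut behind it. Leave the two other blocks where they are.

Things in the scene. Friction and masses are not known exactly. Their poses are not given: they have to be found in the camera images.
- drill_jig: Drilling jig, fixed: plywood base (mm, jig frame: x -110..80, y -147..115, top z = 8), wooden fences, metal drill plate, latch arm; all rigid. Origin on the bench top, under the middle of the slot's width; z up, x away from the robot, y left along the slot; turned by up to 0.35 rad. Open flat apron for setting the block down: x -110..-40, toward the robot. All jig figures below are in its frame.
- gap (a point): Middle of the gap in the front fence, on the base top (jig x = -34, y = -40, z = 8 mm). The fence, x -40..-28 and z up to 38, is open from y = -99 to y = 19 (118 mm). The workpiece laid along y goes in with its centre near y = -40.
- slot_end (a point): Foot of the end stop's face, mid-slot, on the base top (jig x = 0, y = 95, z = 8 mm). Slot: x -28..28 (56 mm wide), from its open right end at y = -147 to this stop; back fence x 28..43, z up to 38. Home against the stop, the workpiece's centre is at y = 40 and its right end at y = -15.
- plate_edge (a point): Middle of the drill plate's right edge, underside (jig x = 2, y = -10, z = 64 mm). The plate roofs slot and fences: x -41..45, y -10..111, z 64..70 (73 at its two bushes). The workpiece's top is at z = 58 in the slot; fingers cannot go in under the plate beside it.
- swing_latch (a joint): Latch arm's angle on an upright pivot at jig x = 60, y = -26 mm. 0 = shut: arm points to jig -x, across the slot (3 mm clear of a block that is home) and over the apron. Grows as it swings to the right (-y); at 1.57 it lies along -y behind the back fence, clear; stop at 1.9. Starts at 0 to 0.6; stays where left (about 1 N at the peg moves it). Arm 16 mm wide, z 40..52, above the fences.
- latch_peg (a point): Middle of the upright black round peg on the latch arm's free end: 16 mm diameter, 38 mm tall (z = 52..90 mm), 113 mm from the pivot. Can be pushed or pinched from above.
- dark_block: The workpiece: dark wooden block with square section, 50 x 50 mm, 110 mm long along its y axis, 0.13 kg, loose on the bench to the robot's right. Origin: centre of its underside.
- workpiece (a point): Centre of the workpiece, 25 mm above its underside.
- sanding_block: Bystander: flatter and wider block, 62 x 110 x 36 mm (a sanding block), loose on the bench. Origin: centre of its underside.
- block_c: Bystander: short pale wooden block, 50 x 75 x 40 mm, loose on the bench. Origin: centre of its underside.
There are look-alikes about, which are no part of the job. What is shaped like the dark_block but blue or green is not meant.

How it is judged (in metres and radians):
On the way, in this order (a step that is already met when the one before it is completed fails the run):
1. the latch arm is swung open (joint above 1.2) (value of joint swing_latch above 1.2 rad), for 0.2 s.
2. the block lies on the apron in front of the gap, along the slot, let go (x of workpiece in the frame of drill_jig between -0.11 and -0.045 m and y of workpiece in the frame of drill_jig between -0.08 and 0 m and z of workpiece in the frame of drill_jig below 0.037 m and angle between the y axis of dark_block and the y axis of drill_jig, either way round below 0.3 rad and contact force between the fingers and dark_block below 0.3 N), for 0.2 s.
3. the block is through the gap, wholly in the slot and not yet moved along it (x of workpiece in the frame of drill_jig above -0.005 m and y of workpiece in the frame of drill_jig below 0 m and z of workpiece in the frame of drill_jig below 0.037 m), for 0.1 s.
4. the block is under the drill plate, within 4 mm of the end stop (y of workpiece in the frame of drill_jig above 0.036 m and z of workpiece in the frame of drill_jig below 0.037 m), for 0.1 s.
At the end, for the whole second after the job is handed in: The block lies in the slot under the drill plate, within 4 mm of the end stop and at rest, and the latch arm is shut behind it (joint below 0.08 rad) (all of step 4 and x of workpiece in the frame of drill_jig between -0.006 and 0.006 m and value of joint swing_latch below 0.08 rad and linear speed of dark_block below 0.01 m/s); the robot touches nothing.
It fails at once if one of the two other blocks is moved more than 30 mm (distance of any of sanding_block, block_c from where it was at the start of the episode above 0.03 m).
It also fails if it takes over 72 s, if anything falls off the work surface, if the arm or the gripper's body presses on something with over 40 N, if the wrist force passes 120 N, or if a joint passes its speed limit or range.

ROBOT

A 7-joint arm with a two-finger parallel gripper is mounted at the origin on a cart in front of the work surface, level with it; the furniture and walls round the work are solid. World frame = base frame: x ahead of the robot, y to its left, z up, the work surface at z = 0. Lengths are in mm, angles in degrees, forces in N, time in s.
With the tool pointing down it reaches from about 425 to 875 mm from the base axis. Payload 4.7 kg.
Tool frame: the origin (TCP) lies on the centre line of the jaws, within the pads' length; the fingertips stand 22 mm ahead of it and the grasp point (between the pads) lies 3 mm ahead of it (arm.finger_overhang is the distance from the TCP to the fingertips, in mm); z points along the fingers, y is the line along which they close (so a half turn about z gives the same grasp; the last joint's range is limited). The gripper opens to 85 mm and grips with 20 to 120 N. Pads are 22 mm wide; open, the fingers measure 114 mm over their backs; the gripper's body (76 mm by 85 mm) begins 54 mm behind the grasp point. The pads swing forward as they close: fully open they stand 13 mm farther back than shut.
Start: joints at [-65.311, 18.392, -4.016, 83.108, 1.295, 78.541, -3.26], TCP at [263.17, 594.36, 253.349] pointing down, gripper open.
Joint ranges: [-163.93, 163.93], [-17.29, 119.83], [-79.2, 71.16], [3.27, 140.29], [-89.18, 269.18], [5.43, 117.66], [-154.24, 154.24]. Speed limits (degrees/s): [147.25, 147.25, 180, 180, 180, 180, 180].

INTERFACE

Orientations are given as a 3x3 rotation matrix whose columns are the frame's x, y, z axes.
In Python, from plant import arm gives the robot as it stands.
- The arm moves only by the shell command python3 -m jog 'ROWS' [OPENING]. ROWS is a JSON object whose one key "steps" holds a list of rows, each a list of 6 numbers: the shift along the tool's x, y, z in mm, then the turn, a rotation vector about the tool's x, y, z in rad. In form: {"steps": [[x, y, z, wx, wy, wz], ...]}. A call has 1 to 5 rows; each row shifts and turns the commanded pose from where the row before left it, along the tool's axes as they then stand; what a row does not reach is not made up. A row lasts 1/12 s, in which the tool goes at most 41.7 mm and 7.16 degrees, less where a joint would pass 70% of its speed; a pose out of reach is approached as far as the arm can. A call with a gripper value outside its range is refused whole. OPENING is the opening, from -1 (shut) to 1 (fully open), set as the call begins (- or left out, the last holds). The fingers move at their own pace and stop on an object; the grip force is fixed at half the most. Time passes only in rows, so rows that do not move let the fingers close. It gives the time, the measured TCP pose, the force, the opening and the grip force at its end, in the units of the state.
- arm.observe(): the state, without advancing time (a new reading comes with each control period).
- arm.capture(name): name is "scene" or "top"; returns (picture, depth): 384x512x3 uint8, red, green, blue; 384x512 float32, mm along the optical axis (not along the pixel's ray), 0 where there is no reading.
- arm.camera_model(name): a dict with "fx", "fy", "cx", "cy" (pixels), "k1" (the pictures are not rectified: a ray, as slopes to the right and down, at radius r is drawn at 1 + k1 r^2 times it, then the intrinsics apply), "pose" (4x4, takes a point from camera to world coordinates). Camera axes: x right, y down, z forward; pixel columns grow to the right and rows downward; lengths in mm; the calibration is good to about 2 mm. A picture is of the moment at which its call begins. camera_model takes no time and is no camera call.
- arm.finish_job(): hands the job in; it is judged then, once.
The state is a dict: "t": time; "joint_pos": joint angles; "joint_vel": joint speeds; "tau": joint torques, N m; "tcp_pos": TCP position; "orientation": TCP orientation; "ft_force": force on the tool from outside, world axes, zero at the start; "torque": the same for the moment, N m; "finger_gap": finger opening in mm; "finger_force": force on a finger pad.
Only numpy, scipy, OpenCV 4.12 (cv2) and the standard library are available. Lean on these libraries where they do the work, as an engineer would, in place of code of your own. Each camera call takes 0.05 s, during which the arm holds its last target. There are 200 camera calls.

## Working session

There is one attempt and no reset: what is moved stays moved. The work goes in short steps, Python scripts to look and compute and a shell command to move; the robot and the scene stay as the last step left them, time stands still between calls to the robot, and variables do not carry over. Pictures are saved under pics/ and viewed, at most 10 in all, crops included, and the job is handed in when it is done.

```bash
mkdir -p pics; ls
python3 - <<'E'
from plant import arm
import cv2,numpy as np
for n in("scene","top"):
    p,d=arm.capture(n); np.savez(f"{n}.npz",p=p,d=d)
    cv2.imwrite(f"pics/{n}0.png",cv2.resize(p[:,:,::-1],(800,600)))
    m=arm.camera_model(n);print(n,m)
s=arm.observe();print(s)
E
```

```text
pics
scene {'fx': 388.8993454273827, 'fy': 388.8993454273827, 'cx': 254.48961788424995, 'cy': 190.51515995002873, 'k1': -0.13674474047629187, 'pose': array([[ 4.63190952e-01, -3.85523562e-01,  7.98013613e-01,
        -4.47875290e+02],
       [-8.86085059e-01, -2.19262692e-01,  4.08383569e-01,
        -5.61093183e+02],
       [ 1.75331250e-02, -8.96267513e-01, -4.43167163e-01,
         6.03637421e+02],
       [ 0.00000000e+00,  0.00000000e+00,  0.00000000e+00,
         1.00000000e+00]])}
top {'fx': 347.35984943568474, 'fy': 347.35984943568474, 'cx': 256.2542793480106, 'cy': 186.6247841704242, 'k1': -0.05043658840426657, 'pose': array([[ 2.62877751e-02, -9.85858486e-01,  1.65505280e-01,
         3.26769709e+02],
       [-9.99368357e-01, -2.98780614e-02, -1.92402909e-02,
        -7.27592971e+01],
       [ 2.39131810e-02, -1.64894955e-01, -9.86021203e-01,
         1.18904699e+03],
       [ 0.00000000e+00,  0.00000000e+00,  0.00000000e+00,
         1.00000000e+00]])}
{'t': 0.1, 'joint_pos': array([-65.31224598,  18.43545803,  -4.01528076,  83.1671032 ,
         1.29547358,  78.54220089,  -3.25981905]), 'joint_vel': array([-0.0833486 , -0.11262739,  0.04975949, -0.16810746,  0.01282345,
        0.01967197,  0.0953504 ]), 'tau': array([-3.27574899e-04, -4.94878864e+01, -3.84118957e-01, -3.15210450e+01,
        1.30878171e-02,  7.41958735e-03,  1.18245441e-05]), 'tcp_pos': array([263.00143661, 593.93022112, 252.33259011]), 'orientation': array([[-9.14408495e-01,  4.04792213e-01, -6.06777858e-04],
       [ 4.04792654e-01,  9.14407047e-01, -1.63061928e-03],
       [-1.05220036e-04, -1.73667134e-03, -9.99998486e-01]]), 'ft_force': array([-0.38059403, -0.15119748,  0.17221554]), 'torque': array([-0.02953226,  0.00112641, -0.03340299]), 'finger_force': 0.0, 'finger_gap': 85.11524256061257}
```

View pics/top0.png

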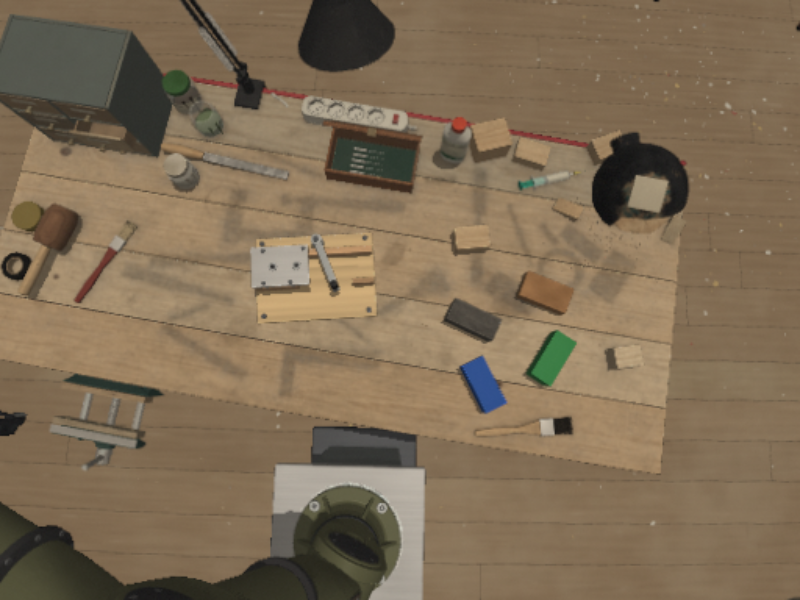

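View pics/scene0.png

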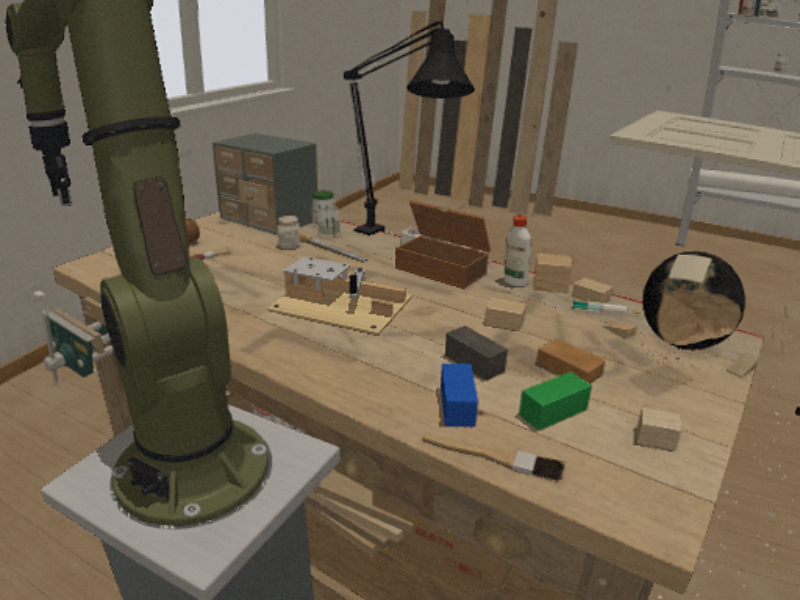

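The top view shows the jig at about (315,278) with its plate at (280,267), latch pivot (318,240) and peg (334,287). There are three look-alikes with the long square shape: dark (472,320), blue (483,384) and green (552,358). Only the dark one fits the description. The brown flat one at (545,292) is the sanding block, and the pale one at (472,238) is block_c. Next I'll measure, with a crop to confirm.

```bash
cat > h.py <<'E'
from plant import arm
import cv2,numpy as np
class Cam:
    def __init__(s,n):
        m=arm.camera_model(n);s.T=m["pose"];s.m=m
        s.K=np.array([[m["fx"],0,m["cx"]],[0,m["fy"],m["cy"]],[0,0,1.]]);s.D=np.array([m["k1"],0,0,0.])
    def slopes(s,uv): return cv2.undistortPoints(np.float64(uv).reshape(-1,1,2),s.K,s.D).reshape(-1,2)
    def plane(s,uv,z):
        r=s.slopes(uv);r=np.c_[r,np.ones(len(r))]@s.T[:3,:3].T;o=s.T[:3,3]
        return o+r*((z-o[2])/r[:,2])[:,None]
    def cloud(s,d):
        v,u=np.mgrid[:384,:512];sl=s.slopes(np.c_[u.ravel(),v.ravel()])
        P=np.c_[sl,np.ones(len(sl))]*d.reshape(-1,1);return (P@s.T[:3,:3].T+s.T[:3,3]).reshape(384,512,3)
    def px(s,P):
        q=(np.float64(P).reshape(-1,3)-s.T[:3,3])@s.T[:3,:3];return cv2.projectPoints(q,np.zeros(3),np.zeros(3),s.K,s.D)[0].reshape(-1,2)
E
python3 - <<'E'
from h import *
c=Cam("top");f=np.load("top.npz");p,d=f["p"],f["d"]
W=c.cloud(d);Z=W[...,2]
hsv=cv2.cvtColor(p,cv2.COLOR_RGB2HSV)
# dark block
def big(m):
    cs,_=cv2.findContours(m.astype(np.uint8),cv2.RETR_EXTERNAL,cv2.CHAIN_APPROX_NONE);return max(cs,key=cv2.contourArea)
roi=np.zeros((384,512),bool);roi[180:235,275:330]=1
m=roi&(Z>40)&(Z<60)
k=big(m).reshape(-1,2); Q=c.plane(k,50)[:,:2]
print("block top rect",cv2.minAreaRect(Q.astype(np.float32)), "Zmed",np.median(Z[m]))
print("cloud mean",W[m].mean(0))
roi[:]=0;roi[140:215,150:250]=1
for lo,hi in((4,14),(30,45),(60,75)):
    mm=roi&(Z>lo)&(Z<hi);print(lo,mm.sum(),W[mm].mean(0))
m=roi&(Z>4)&(Z<90)
k=big(m).reshape(-1,2)
print("base rect",cv2.minAreaRect(c.plane(k,8)[:,:2].astype(np.float32)))
mm=roi&(Z>60)&(Z<72);k=big(mm).reshape(-1,2);print("plate",cv2.minAreaRect(c.plane(k,70)[:,:2].astype(np.float32)))
mm=roi&(Z>76)&(Z<95);print("peg",mm.sum(),W[mm].mean(0) if mm.any() else 0)
print("table z",np.median(Z[215:225,180:260]))
cr=cv2.resize(p[135:240,155:335,::-1],(800,467),interpolation=cv2.INTER_CUBIC)
cv2.imwrite("pics/crop.png",cr)
E
```

```text
block top rect ((465.2292175292969, -251.70962524414062), (110.36154174804688, 51.43981170654297), 66.3092269897461) Zmed 48.97704602021781
cloud mean [ 453.62480204 -253.10307657   48.87668978]
4 2506 [537.55749807  77.3907227    7.47399484]
30 260 [584.04507704  46.17791803  36.66457524]
60 959 [563.26681964 161.28853721  69.38168169]
base rect ((554.0505981445312, 99.89724731445312), (196.4668731689453, 273.8460388183594), 5.336144924163818)
plate ((563.3748168945312, 161.74859619140625), (86.70307922363281, 122.19425201416016), 5.378467559814453)
peg 26 [531.49921545  66.00781764  86.47947216]
table z -1.0794857879100164
```

View pics/crop.png

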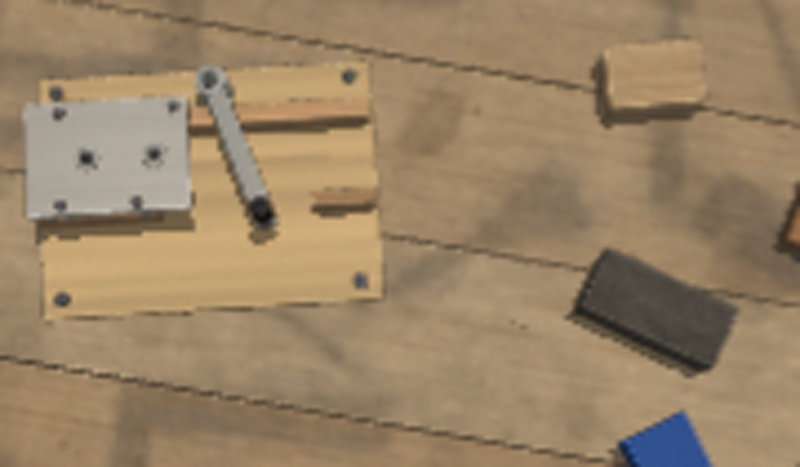

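The crop confirms the dark block at crop (655,310): dark wood, long and square-section. The pegged latch arm runs from (210,78) to (262,208). I'll refine with plane casts.

Run:
```python
from h import *
c=Cam("top");f=np.load("top.npz");p,d=f["p"],f["d"]
hsv=cv2.cvtColor(p,cv2.COLOR_RGB2HSV)
cp=lambda a:[(155+(x+.5)*.225-.5,135+(y+.5)*105/467-.5) for x,y in a]
print("block top corners",c.plane(cp([(607,250),(737,312),(708,370),(577,312)]),50)[:,:2].round(1))
print("base corners",c.plane(cp([(40,80),(370,62),(383,298),(45,318)]),8)[:,:2].round(1))
print("screws",c.plane(cp([(56,93),(349,76),(361,281),(62,299)]),9)[:,:2].round(1))
print("plate corners",c.plane(cp([(24,106),(187,97),(190,208),(28,218)]),70)[:,:2].round(1))
print("pivot@55,peg@90",c.plane(cp([(210,77)]),55)[:,:2],c.plane(cp([(263,206)]),90)[:,:2])
v=hsv[...,2].copy();sub=np.zeros_like(v);sub[185:230,280:325]=1
m=(v<95)&(hsv[...,1]<75)&(sub>0)
W=c.cloud(d);print(m.sum(), W[m&(W[...,2]>46)].mean(0),np.median(W[m][:,2]))
k=max(cv2.findContours(m.astype(np.uint8),0,1)[0],key=cv2.contourArea).reshape(-1,2)
print("dark mask rect px",cv2.minAreaRect(k.astype(np.float32)),cv2.minAreaRect(c.plane(k,50)[:,:2].astype(np.float32)))
s=np.load("scene.npz");cs=Cam("scene");Ws=cs.cloud(s["d"]);hs=cv2.cvtColor(s["p"],cv2.COLOR_RGB2HSV)
m=(hs[...,2]<95)&(hs[...,1]<75)&(np.abs(Ws[...,0]-460)<75)&(np.abs(Ws[...,1]+252)<70)&(Ws[...,2]>46)
print("scene top",m.sum(),Ws[m].mean(0),cv2.minAreaRect(Ws[m][:,:2].astype(np.float32)))
```

```text
block top corners [[ 507.3 -211.6]
 [ 463.4 -309.5]
 [ 419.6 -287.7]
 [ 460.  -189.7]]
base corners [[635.8 231.3]
 [658.5 -27.7]
 [471.4 -44.3]
 [448.3 214.2]]
screws [[625.4 217.7]
 [646.3 -11.6]
 [484.  -26.9]
 [463.2 201.9]]
plate corners [[599.3 225.8]
 [609.9 105.1]
 [526.1  98.2]
 [515.1 216.7]]
pivot@55,peg@90 [[629.7625295   90.96252331]] [[525.64848066  42.60416646]]
547 [ 464.79906621 -249.11366668   54.88551054] 48.578069231235986
dark mask rect px ((301.91705322265625, 204.34632873535156), (33.524654388427734, 17.181385040283203), 24.775142669677734) ((463.2197570800781, -247.61029052734375), (110.6372299194336, 57.6723518371582), 66.65353393554688)
scene top 352 [ 463.06910519 -257.12950513   48.57721473] ((465.3380126953125, -255.9972686767578), (112.00564575195312, 51.41242218017578), 66.28742980957031)
```

```bash
cat >> h.py <<'E'
O=np.array([566.6,111.2]);YAW=5.2
def Rz(a):
    a=np.deg2rad(a);return np.array([[np.cos(a),-np.sin(a)],[np.sin(a),np.cos(a)]])
def jw(x,y): return O+Rz(YAW)@[x,y]
def wj(p): return Rz(YAW).T@(np.array(p)[:2]-O)
def plan(xy,z,yaw,turned=True):
    """turn about tool z to get tool y to world angle yaw (mod 180), then tool-frame shift once turned"""
    s=arm.observe();R=s["orientation"];p=s["tcp_pos"];cur=np.rad2deg(np.arctan2(R[1,1],R[0,1]))
    dy=(yaw-cur+90)%180-90
    f=np.deg2rad(yaw if abs(((yaw-cur+180)%360)-180)<=90 else yaw+180)
    d=np.r_[xy,z]-p;Y=np.array([np.cos(f),np.sin(f),0]);X=np.array([-np.sin(f),np.cos(f),0])
    print("t %.2f tcp %s jig %s yaw %.1f j7 %.0f tilt %s F %s gap %.1f | turn z %.3f rad, shift x %.1f y %.1f z %.1f"%(s["t"],p.round(1),wj(p).round(1),cur,s["joint_pos"][6],R[:2,2].round(4),s["ft_force"].round(1),s["finger_gap"],-np.deg2rad(dy),d@X,d@Y,-d[2]))
E
J="python3 -m jog"
$J '{"steps":[[0,0,0,0,0,0.12],[0,0,0,0,0,0.12],[0,0,0,0,0,0.12],[0,0,0,0,0,0.12],[0,0,0,0,0,0.12]]}' -0.435
$J '{"steps":[[0,0,0,0,0,0.12],[0,0,0,0,0,0.12],[0,0,0,0,0,0.12],[0,0,0,0,0,0.12],[0,0,0,0,0,0.12]]}'>/dev/null
$J '{"steps":[[0,0,0,0,0,0.12],[0,0,0,0,0,0.12],[0,0,0,0,0,0.12],[0,0,0,0,0,0.12],[0,0,0,0,0,0.12]]}'>/dev/null
$J '{"steps":[[0,0,0,0,0,0.12],[0,0,0,0,0,0.12],[0,0,0,0,0,0.12],[0,0,0,0,0,0.12],[0,0,0,0,0,0]]}'
python3 -c "
from h import *
plan([525.6,42.6],84,-65.1)"
```

```text
t: 0.52
tcp_pos: [263.1, 594.1, 252.6]
orientation: [[-0.521, 0.854, -0.0], [0.854, 0.521, -0.001], [-0.001, -0.001, -1.0]]
ft_force: [-0.7, 0.7, -0.5]
finger_gap: 25.5
finger_force: 0.0
t: 1.77
tcp_pos: [263.0, 594.1, 252.7]
orientation: [[0.904, 0.428, -0.0], [0.428, -0.904, -0.001], [-0.001, 0.001, -1.0]]
ft_force: [0.6, 0.3, -0.2]
finger_gap: 24.0
finger_force: 0.0
t 1.77 tcp [263.  594.1 252.7] jig [-258.6  508.4] yaw -64.7 j7 -130 tilt [-0.0002 -0.0011] F [ 0.6  0.3 -0.2] gap 24.0 | turn z 0.007 rad, shift x 6.0 y 610.8 z 168.7
```

```bash
J="python3 -m jog"
$J '{"steps":[[0,20,0,0,0,0.007],[0,40,0,0,0,0],[0,40,0,0,0,0],[0,40,0,0,0,0],[0,40,0,0,0,0]]}'>/dev/null
$J '{"steps":[[0,40,0,0,0,0],[0,40,0,0,0,0],[0,40,0,0,0,0],[0,40,0,0,0,0],[0,40,0,0,0,0]]}'>/dev/null
$J '{"steps":[[0,40,0,0,0,0],[0,40,0,0,0,0],[0,40,0,0,0,0],[0,40,0,0,0,0],[0,40,0,0,0,0]]}'>/dev/null
$J '{"steps":[[0,20,0,0,0,0],[0,10,0,0,0,0],[0,0,0,0,0,0]]}'
python3 -c "
from h import *
plan([525.6,42.6],84,-65.1)"
```

```text
t: 3.27
tcp_pos: [522.3, 39.6, 253.3]
orientation: [[0.907, 0.422, 0.0], [0.422, -0.907, -0.001], [-0.0, 0.001, -1.0]]
ft_force: [1.4, 0.3, -0.5]
finger_gap: 24.2
finger_force: 0.0
t 3.27 tcp [522.3  39.6 253.3] jig [-50.6 -67.3] yaw -65.0 j7 -70 tilt [ 0.0001 -0.0007] F [ 1.4  0.3 -0.5] gap 24.2 | turn z 0.001 rad, shift x 4.2 y -1.3 z 169.3
```

```bash
J="python3 -m jog"
$J '{"steps":[[4,-1,30,0,0,0],[0,0,40,0,0,0],[0,0,35,0,0,0],[0,0,20,0,0,0],[0,0,10,0,0,0]]}'>/dev/null
$J '{"steps":[[0,0,10,0,0,0],[0,0,10,0,0,0],[0,0,10,0,0,0],[0,0,4,0,0,0],[0,0,0,0,0,0]]}'
python3 - <<'E'
from h import *
plan([526.1,43.4],84,-65.1)
for n in("scene",):
    p,d=arm.capture(n);c=Cam(n)
    u,v=c.px([530,45,80])[0].astype(int)
    cv2.imwrite("pics/s1.png",cv2.resize(p[v-50:v+50,u-65:u+65,::-1],(780,600)))
E
```

```text
t: 4.1
tcp_pos: [524.9, 44.7, 83.9]
orientation: [[0.906, 0.424, -0.001], [0.424, -0.906, -0.0], [-0.001, -0.0, -1.0]]
ft_force: [0.4, -0.1, -0.2]
finger_gap: 24.1
finger_force: 0.0
t 4.10 tcp [524.9  44.7  83.9] jig [-47.6 -62.4] yaw -64.9 j7 -63 tilt [-0.0006 -0.0001] F [ 0.4 -0.1 -0.2] gap 24.1 | turn z 0.004 rad, shift x 0.5 y 1.7 z -0.1
```

View pics/s1.png

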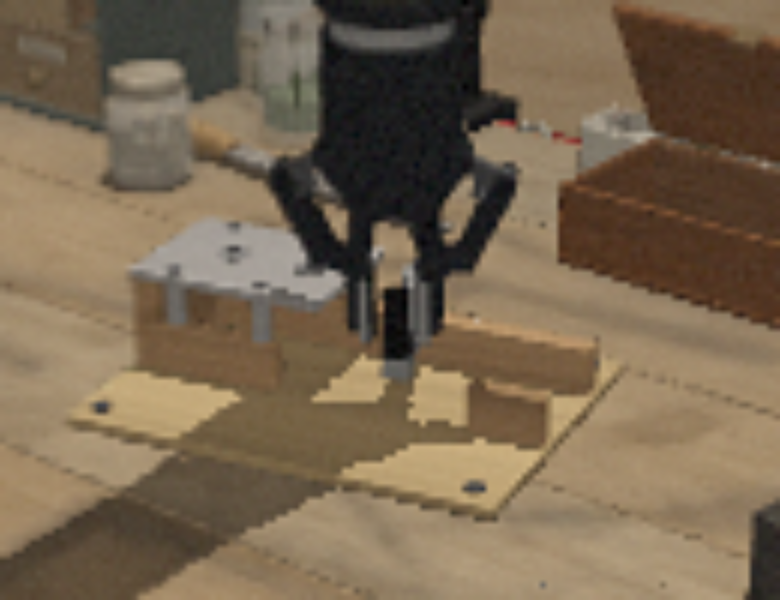

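The peg sits between the fingers at crop (398,320), so I'll swing the latch open.

```bash
J="python3 -m jog"
$J '{"steps":[[0.5,10.8,0,0,0,-0.096],[0.5,10.8,0,0,0,-0.096],[0.5,10.8,0,0,0,-0.096],[0.5,10.8,0,0,0,-0.096],[0.5,10.8,0,0,0,-0.096]]}'
$J '{"steps":[[0.5,10.8,0,0,0,-0.096],[0.5,10.8,0,0,0,-0.096],[0.5,10.8,0,0,0,-0.096],[0.5,10.8,0,0,0,-0.096],[0.5,10.8,0,0,0,-0.096]]}'|grep force
$J '{"steps":[[0.5,10.8,0,0,0,-0.096],[0.5,10.8,0,0,0,-0.096],[0.5,10.8,0,0,0,-0.096],[0,0,0,0,0,0],[0,0,0,0,0,0]]}'
$J '{"steps":[[0,0,-30,0,0,0],[0,0,-40,0,0,0],[0,0,-40,0,0,0],[0,0,-40,0,0,0],[0,0,0,0,0,0]]}' 1 >/dev/null
python3 - <<'E'
from h import *
a=66.4;u=np.array([np.cos(np.deg2rad(a)),np.sin(np.deg2rad(a))])
plan([464.5,-252],200,a+90)
p,d=arm.capture("top");W=Cam("top").cloud(d)
J=(W[...,:2]-O)@Rz(YAW)
m=(W[...,2]>75)&(W[...,2]<95)&(abs(J[...,0]-20)<80)&(J[...,1]<-40)&(J[...,1]>-160)
print("peg jig",m.sum(),J[m].mean(0))
cv2.imwrite("pics/t1.png",cv2.resize(p[130:250,150:340,::-1],(800,505)))
E
```

```text
t: 4.57
tcp_pos: [558.9, 2.5, 85.0]
orientation: [[0.604, 0.797, 0.0], [0.797, -0.604, 0.001], [0.001, -0.0, -1.0]]
ft_force: [-1.4, 0.7, 0.3]
finger_gap: 24.3
finger_force: 0.6
ft_force: [-1.5, -0.3, 0.1]
finger_force: 0.6
t: 5.4
tcp_pos: [640.5, -19.9, 85.0]
orientation: [[-0.112, 0.994, 0.001], [0.994, 0.112, 0.0], [0.0, 0.001, -1.0]]
ft_force: [-0.8, 0.2, -0.9]
finger_gap: 23.8
finger_force: 0.0
t 5.82 tcp [643.6 -20.4 244.4] jig [  64.8 -138. ] yaw 6.4 j7 13 tilt [0.0151 0.0015] F [ 1.  -0.4  0.7] gap 82.4 | turn z 0.524 rad, shift x -284.0 y -71.4 z 44.4
peg jig 0 [nan nan]<stdin>:7: RuntimeWarning: Mean of empty slice.
  ret = um.true_divide(
```

View pics/t1.png

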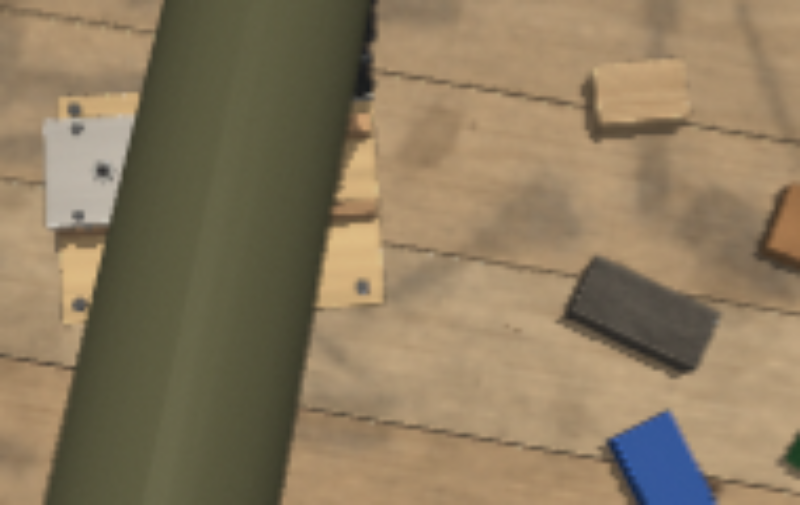

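```bash
J="python3 -m jog"
$J '{"steps":[[0,0,0,0,0,0.1],[0,0,0,0,0,0.11],[0,0,0,0,0,0.11],[0,0,0,0,0,0.1],[0,0,0,0,0,0.1]]}' 1 >/dev/null
$J '{"steps":[[-30,-9,0,0,0,0],[-38,-9,0,0,0,0],[-38,-9,0,0,0,0],[-38,-9,0,0,0,0],[-38,-9,0,0,0,0]]}'>/dev/null
$J '{"steps":[[-38,-9,0,0,0,0],[-38,-9,0,0,0,0],[-26,-8,20,0,0,0],[0,0,20,0,0,0],[0,0,0,0,0,0]]}'>/dev/null
python3 - <<'E'
from h import *
plan([464.5,-252],36,66.4+90)
c=Cam("top");p,d=arm.capture("top");W=c.cloud(d);Z=W[...,2]
J=(W[...,:2]-O)@Rz(YAW)
m=(Z>75)&(Z<95)&(abs(J[...,0]-20)<80)&(J[...,1]<-40)&(J[...,1]>-160)
print("peg jig",m.sum(),J[m].mean(0) if m.any() else 0)
m=(Z>40)&(Z<60)&(abs(W[...,0]-464)<75)&(abs(W[...,1]+252)<70)
print("block vis",m.sum(),W[m].mean(0))
E
```

```text
t 7.12 tcp [ 458.6 -252.9  190.4] jig [-140.5 -352.8] yaw -23.5 j7 7 tilt [-0.0059  0.0034] F [-0.5  1.3 -0.4] gap 85.3 | turn z 0.001 rad, shift x 3.1 y 5.0 z 154.4
peg jig 22 [  58.37819435 -138.68376046]
block vis 246 [ 476.77649523 -225.99116342   48.95282338]
```

```bash
J="python3 -m jog"
$J '{"steps":[[3,5,20,0,0,0],[0,0,40,0,0,0],[0,0,30,0,0,0],[0,0,20,0,0,0],[0,0,10,0,0,0]]}'|grep -E 'force|tcp'
$J '{"steps":[[0,0,10,0,0,0],[0,0,10,0,0,0],[0,0,10,0,0,0],[0,0,5,0,0,0],[0,0,0,0,0,0]]}'|grep -E 'force|tcp'
$J '{"steps":[[0,0,0,0,0,0],[0,0,0,0,0,0],[0,0,0,0,0,0],[0,0,0,0,0,0],[0,0,0,0,0,0]]}' -1
python3 -c "
from h import *
plan([464.5,-252],36,66.4+90)"
```

```text
tcp_pos: [468.2, -249.6, 71.9]
ft_force: [0.2, -0.1, 0.6]
finger_force: 0.0
tcp_pos: [468.4, -251.7, 38.7]
ft_force: [-0.2, 0.2, 0.2]
finger_force: 0.0
t: 8.42
tcp_pos: [469.3, -252.4, 40.2]
orientation: [[0.394, 0.919, 0.002], [0.919, -0.394, -0.0], [0.0, 0.002, -1.0]]
ft_force: [-0.3, -0.9, 3.6]
finger_gap: 49.4
finger_force: 63.8
t 8.42 tcp [ 469.3 -252.4   40.2] jig [-129.8 -353.3] yaw -23.2 j7 16 tilt [ 0.0018 -0.0004] F [-0.3 -0.9  3.6] gap 49.4 | turn z 0.007 rad, shift x -1.5 y -4.6 z 4.2
```

```bash
J="python3 -m jog"
$J '{"steps":[[0,0,-20,0,0,0],[0,0,-35,0,0,0],[0,0,-35,0,0,0],[0,0,-20,0,0,0],[0,0,0,0,0,0]]}'|grep -E 'force|tcp|gap'
$J '{"steps":[[0,0,0,0,0,-0.1],[0,0,0,0,0,-0.1],[0,0,0,0,0,-0.1],[0,0,0,0,0,-0.1],[0,0,0,0,0,-0.096]]}'|grep -E 'force|tcp|gap'
python3 -c "
from h import *
plan(jw(-75,-38.5),50,5.2)"
```

```text
tcp_pos: [471.2, -253.5, 153.9]
ft_force: [0.5, -0.2, -0.6]
finger_gap: 49.2
finger_force: 63.3
tcp_pos: [467.8, -251.5, 148.0]
ft_force: [-0.5, -0.2, -1.4]
finger_gap: 49.3
finger_force: 63.3
t 9.25 tcp [ 467.8 -251.5  148. ] jig [-131.3 -352.3] yaw 5.5 j7 37 tilt [-0.0018  0.0008] F [-0.5 -0.2 -1.4] gap 49.3 | turn z 0.005 rad, shift x 313.8 y 56.3 z 98.0
```

```bash
J="python3 -m jog"
$J '{"steps":[[25,6,0,0,0,0.005],[38,7,0,0,0,0],[38,7,0,0,0,0],[38,7,0,0,0,0],[38,7,0,0,0,0]]}'|grep -E 'tcp|gap'
$J '{"steps":[[38,6,0,0,0,0],[38,6,0,0,0,0],[36,6,0,0,0,0],[20,4,0,0,0,0],[0,0,0,0,0,0]]}'|grep -E 'tcp|gap'
$J '{"steps":[[0,0,0,0,0,0],[0,0,0,0,0,0]]}'|grep -E 'tcp|gap'
python3 -c "
from h import *
plan(jw(-75,-38.5),50,5.2)"
```

```text
tcp_pos: [486.1, -70.9, 148.2]
finger_gap: 48.8
tcp_pos: [496.8, 67.0, 148.0]
finger_gap: 49.0
tcp_pos: [497.1, 59.5, 148.4]
finger_gap: 48.9
t 10.25 tcp [497.1  59.5 148.4] jig [-73.9 -45.2] yaw 4.9 j7 -3 tilt [-0.0016 -0.0011] F [ 1.   0.2 -1.2] gap 48.9 | turn z -0.006 rad, shift x 6.7 y -1.1 z 98.4
```

```bash
J="python3 -m jog"
$J '{"steps":[[6,-1,15,0,0,-0.006],[0,0,25,0,0,0],[0,0,25,0,0,0],[0,0,15,0,0,0],[0,0,8,0,0,0]]}'|grep -E 'force|tcp|gap'
$J '{"steps":[[0,0,5,0,0,0],[0,0,2,0,0,0],[0,0,2,0,0,0],[0,0,1,0,0,0],[0,0,0,0,0,0]]}'|grep -E 'force|tcp|gap'
python3 -c "
from h import *
plan(jw(-75,-38.5),49,5.2)"
```

```text
tcp_pos: [494.4, 64.1, 58.9]
ft_force: [-1.0, -0.7, -1.6]
finger_gap: 48.8
finger_force: 63.2
tcp_pos: [496.8, 66.6, 52.0]
ft_force: [-0.9, -0.1, -1.4]
finger_gap: 49.1
finger_force: 63.2
t 11.08 tcp [496.8  66.6  52. ] jig [-73.6 -38.1] yaw 5.3 j7 0 tilt [0.0013 0.0005] F [-0.9 -0.1 -1.4] gap 49.1 | turn z 0.001 rad, shift x -0.4 y -1.4 z 3.0
```

```bash
J="python3 -m jog"
$J '{"steps":[[0,0,1.5,0,0,0],[0,0,1,0,0,0],[0,0,1,0,0,0],[0,0,1,0,0,0],[0,0,0,0,0,0]]}'|grep -E 'force|tcp|gap'
$J '{"steps":[[0,0,0,0,0,0],[0,0,0,0,0,0],[0,0,0,0,0,0],[0,0,0,0,0,0],[0,0,0,0,0,0]]}' 1|grep -E 'force|tcp|gap'
$J '{"steps":[[0,0,-15,0,0,0],[0,0,-30,0,0,0],[0,0,-40,0,0,0],[0,0,-40,0,0,0],[0,0,0,0,0,0]]}'|grep -E 'force|tcp|gap'
python3 - <<'E'
from h import *
plan(jw(-130,-38.5),49,95.2)
p,d=arm.capture("scene");c=Cam("scene");W=c.cloud(d)
J=(W[...,:2]-O)@Rz(YAW);hs=cv2.cvtColor(p,cv2.COLOR_RGB2HSV)
m=(W[...,2]>52)&(W[...,2]<62)&(abs(J[...,0]+75)<50)&(abs(J[...,1]+40)<80)&(hs[...,2]<110)&(hs[...,1]<80)
print(m.sum(),J[m].mean(0),W[m][:,2].mean(),cv2.minAreaRect(J[m].astype(np.float32)))
u,v=c.px([500,66,40])[0].astype(int)
cv2.imwrite("pics/s2.png",cv2.resize(p[v-50:v+50,u-65:u+65,::-1],(780,600)))
E
```

```text
tcp_pos: [496.5, 66.7, 48.2]
ft_force: [-4.1, -2.3, 9.5]
finger_gap: 49.2
finger_force: 64.3
tcp_pos: [496.2, 66.5, 46.7]
ft_force: [0.0, -0.5, 0.5]
finger_gap: 85.3
finger_force: 0.0
tcp_pos: [500.9, 67.1, 179.6]
ft_force: [0.7, 0.4, 1.6]
finger_gap: 85.3
finger_force: 0.0
t 12.33 tcp [500.9  67.1 179.6] jig [-69.4 -37.9] yaw 5.2 j7 -4 tilt [0.0127 0.0042] F [0.7 0.4 1.6] gap 85.3 | turn z -1.570 rad, shift x 60.6 y -0.6 z 130.6
266 [-77.11423569 -42.70070766] 56.20920350405149 ((-73.83531188964844, -32.56243133544922), (131.61045837402344, 64.3652572631836), 80.84220886230469)
```

View pics/s2.png

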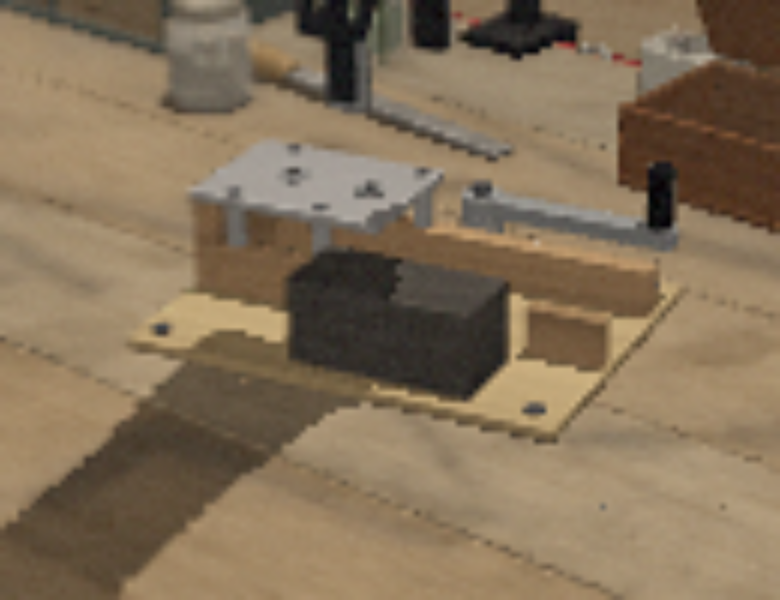

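Run:
```python
from h import *
c=Cam("scene");u,v=c.px([500,66,40])[0].astype(int)
q=lambda a:[(u-65+(x+.5)/6-.5,v-50+(y+.5)/6-.5) for x,y in a]
f=lambda n,a,z:print(n,np.array([wj(P) for P in c.plane(q(a),z)]).round(1).tolist())
f("block top LB,LF,RF,RB",[(322,250),(289,283),(464,314),(510,283)],58)
f("block bottom LF,RF",[(290,363),(462,398)],8)
f("right fence top: left-front, right-front; bottom left-front,right-front",[(525,304),(612,318)],38)
f("right fence bottom",[(525,352),(605,370)],8)
f("screws L(-100,105?) R",[(161,329),(534,409)],9)
f("plate corners RF RB",[(377,224),(442,172)],70)
f("peg",[(662,163)],90)
```

```text
block top LB,LF,RF,RB [[-60.3, 11.6], [-103.9, 7.3], [-98.4, -93.9], [-55.1, -100.1]]
block bottom LF,RF [[-101.9, 10.6], [-98.8, -92.2]]
right fence top: left-front, right-front; bottom left-front,right-front [[-38.2, -101.1], [-34.2, -150.8]]
right fence bottom [[-37.3, -100.6], [-38.5, -148.9]]
screws L(-100,105?) R [[-98.0, 95.7], [-95.7, -132.6]]
plate corners RF RB [[-40.4, -12.5], [39.5, -12.6]]
peg [[61.1, -140.5]]
```

```bash
J="python3 -m jog"
$J '{"steps":[[0,0,0,0,0,-0.11],[0,0,0,0,0,-0.11],[0,0,0,0,0,-0.11],[0,0,0,0,0,-0.11],[0,0,0,0,0,-0.11]]}' 0.176 >/dev/null
$J '{"steps":[[0,0,0,0,0,-0.11],[0,0,0,0,0,-0.11],[0,0,0,0,0,-0.11],[0,0,0,0,0,-0.11],[0,0,0,0,0,-0.11]]}'>/dev/null
$J '{"steps":[[0,0,0,0,0,-0.11],[0,0,0,0,0,-0.11],[0,0,0,0,0,-0.11],[0,0,0,0,0,-0.11],[0,0,0,0,0,-0.03]]}'>/dev/null
$J '{"steps":[[10,0,0,0,0,0],[20,0,0,0,0,0],[15,0,0,0,0,0],[7,0,0,0,0,0],[0,0,0,0,0,0]]}'
python3 -c "
from h import *
plan(jw(-122,-40),45,95.2)"
```

```text
t: 14.05
tcp_pos: [442.5, 61.7, 171.2]
orientation: [[-0.996, -0.091, -0.002], [-0.091, 0.996, 0.0], [0.001, 0.001, -1.0]]
ft_force: [0.2, -1.0, 0.2]
finger_gap: 50.4
finger_force: 0.0
t 14.05 tcp [442.5  61.7 171.2] jig [-128.1  -38.1] yaw 95.2 j7 83 tilt [-0.0015  0.0005] F [ 0.2 -1.   0.2] gap 50.4 | turn z 0.000 rad, shift x -6.1 y -1.9 z 126.2
```

```bash
J="python3 -m jog"
$J '{"steps":[[-4,-2,20,0,0,0],[0,0,35,0,0,0],[0,0,30,0,0,0],[0,0,20,0,0,0],[0,0,10,0,0,0]]}'|grep -E 'force|tcp'
$J '{"steps":[[0,0,8,0,0,0],[0,0,3,0,0,0],[0,0,0,0,0,0],[0,0,0,0,0,0]]}'|grep -E 'force|tcp'
$J '{"steps":[[-3,0,0,0,0,0],[-5,0,0,0,0,0],[-6,0,0,0,0,0],[-6,0,0,0,0,0],[-6,0,0,0,0,0]]}'|grep -E 'force|tcp'
python3 -c "
from h import *
plan(jw(-38,-40),45,95.2)"
```

```text
tcp_pos: [447.1, 59.7, 54.1]
ft_force: [0.2, 0.8, 0.8]
finger_force: 0.0
tcp_pos: [449.6, 60.4, 46.8]
ft_force: [0.0, -0.5, -0.5]
finger_force: 0.0
tcp_pos: [475.2, 62.7, 46.1]
ft_force: [-1.2, -0.9, 0.7]
finger_force: 0.6
t 15.22 tcp [475.2  62.7  46.1] jig [-95.4 -40. ] yaw 95.2 j7 89 tilt [0.0002 0.0002] F [-1.2 -0.9  0.7] gap 50.7 | turn z 0.000 rad, shift x -57.4 y 0.0 z 1.1
```

```bash
J="python3 -m jog"
$J '{"steps":[[-6,0,0,0,0,0],[-6,0,0,0,0,0],[-6,0,0,0,0,0],[-6,0,0,0,0,0],[-6,0,0,0,0,0]]}'|grep -E 'force|tcp'
$J '{"steps":[[-5,0,0,0,0,0],[-4,0,0,0,0,0],[-4,0,0,0,0,0],[-4,0,0,0,0,0],[-3,0,0,0,0,0]]}'|grep -E 'force|tcp'
$J '{"steps":[[-3,0,0,0,0,0],[-2,0,0,0,0,0],[0,0,0,0,0,0]]}'|grep -E 'force|tcp'
python3 - <<'E'
from h import *
plan(jw(-36,-40),45,95.2)
p,d=arm.capture("scene");c=Cam("scene")
u,v=c.px([540,66,40])[0].astype(int);print(u,v)
cv2.imwrite("pics/s3.png",cv2.resize(p[v-50:v+50,u-65:u+65,::-1],(780,600)))
E
```

```text
tcp_pos: [504.9, 65.3, 45.7]
ft_force: [-1.4, 0.5, -0.2]
finger_force: 0.6
tcp_pos: [515.6, 65.6, 43.2]
ft_force: [-26.3, -6.0, 13.5]
finger_force: 0.0
tcp_pos: [515.4, 65.1, 41.4]
ft_force: [-30.8, -5.7, 11.6]
finger_force: 0.0
t 16.30 tcp [515.4  65.1  41.4] jig [-55.2 -41.3] yaw 95.4 j7 92 tilt [-0.0312 -0.0048] F [-30.8  -5.7  11.6] gap 49.9 | turn z 0.003 rad, shift x -19.2 y 1.3 z -3.6
222 186
```

View pics/s3.png

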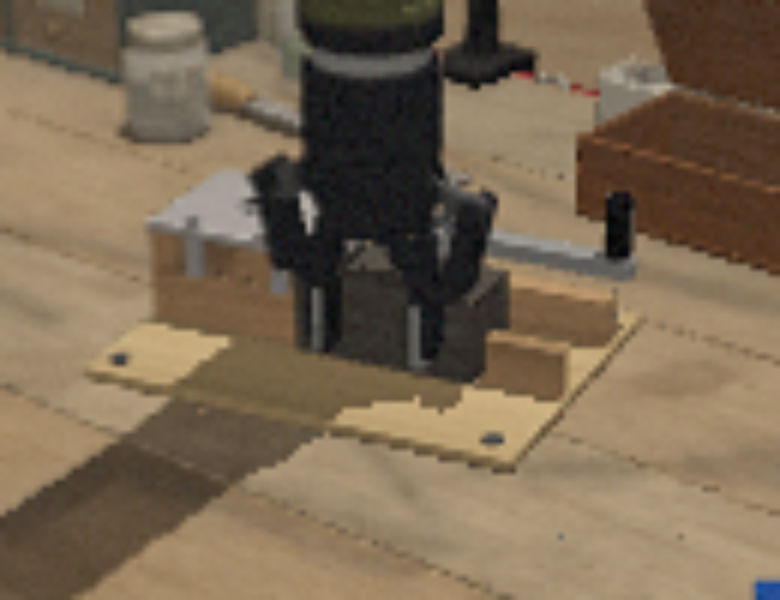

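The block is part-way into the gap at crop (400,320). The reading of 30 N at TCP jig x = -55 fits the left knuckle at (270,200) meeting the plate edge. I'll back off and push with shut fingers turned 90° instead.

```bash
J="python3 -m jog"
$J '{"steps":[[10,0,0,0,0,0],[20,0,0,0,0,0],[20,0,0,0,0,0],[10,0,0,0,0,0],[0,0,-10,0,0,0]]}'|grep -E 'force|tcp'
$J '{"steps":[[0,0,-20,0,0,0],[0,0,-40,0,0,0],[0,0,-10,0,0,0],[0,0,0,0,0,0.11],[0,0,0,0,0,0.11]]}' -1|grep -E 'force|tcp'
$J '{"steps":[[0,0,0,0,0,0.11],[0,0,0,0,0,0.11],[0,0,0,0,0,0.11],[0,0,0,0,0,0.11],[0,0,0,0,0,0.11]]}'>/dev/null
$J '{"steps":[[0,0,0,0,0,0.11],[0,0,0,0,0,0.11],[0,0,0,0,0,0.11],[0,0,0,0,0,0.11],[0,0,0,0,0,0.11]]}'>/dev/null
$J '{"steps":[[0,0,0,0,0,0.11],[0,0,0,0,0,0.11],[0,0,0,0,0,0.03],[0,0,0,0,0,0]]}'>/dev/null
python3 - <<'E'
from h import *
plan(jw(-95,-40),52,5.2)
p,d=arm.capture("scene");c=Cam("scene")
u,v=222,186
cv2.imwrite("pics/s4.png",cv2.resize(p[v-50:v+50,u-65:u+65,::-1],(780,600)))
E
```

```text
tcp_pos: [466.3, 61.7, 54.4]
ft_force: [0.3, -0.8, -0.5]
finger_force: 0.0
tcp_pos: [472.3, 62.6, 128.6]
ft_force: [-0.3, -0.9, -0.4]
finger_force: 0.0
t 18.35 tcp [471.1  62.3 127. ] jig [-99.5 -40.1] yaw 5.2 j7 -4 tilt [0.0027 0.0005] F [0.4 0.8 1. ] gap -0.4 | turn z 0.000 rad, shift x 0.1 y 4.5 z 75.0
```

View pics/s4.png

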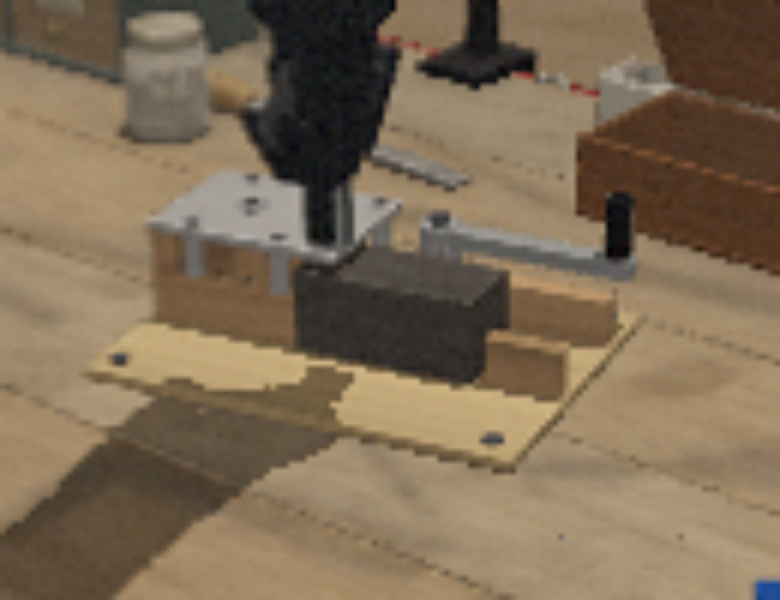

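```bash
J="python3 -m jog"
$J '{"steps":[[0,0,20,0,0,0],[0,0,30,0,0,0],[0,0,15,0,0,0],[0,0,10,0,0,0],[0,0,0,0,0,0]]}'|grep -E 'force|tcp'
$J '{"steps":[[0,10,0,0,0,0],[0,12,0,0,0,0],[0,8,0,0,0,0],[0,6,0,0,0,0],[0,5,0,0,0,0]]}'|grep -E 'force|tcp'
$J '{"steps":[[0,5,0,0,0,0],[0,3,0,0,0,0],[0,3,0,0,0,0],[0,2,0,0,0,0],[0,0,0,0,0,0]]}'|grep -E 'force|tcp'
python3 -c "
from h import *
plan(jw(-40,-40),52,5.2)"
```

```text
tcp_pos: [468.6, 61.8, 49.3]
ft_force: [-0.8, -0.4, -0.2]
finger_force: 0.0
tcp_pos: [512.0, 66.1, 51.8]
ft_force: [0.5, -0.6, -0.0]
finger_force: 0.0
tcp_pos: [523.5, 67.0, 50.8]
ft_force: [0.8, -0.1, 0.8]
finger_force: 0.0
t 19.65 tcp [523.5  67.   50.8] jig [-46.9 -40.1] yaw 5.3 j7 2 tilt [ 0.0002 -0.    ] F [ 0.8 -0.1  0.8] gap -0.2 | turn z 0.001 rad, shift x 0.1 y 6.9 z -1.2
```

```bash
J="python3 -m jog"
for i in 1; do :; done
$J '{"steps":[[0,2,0,0,0,0],[0,2,0,0,0,0],[0,1,0,0,0,0],[0,0,0,0,0,0]]}'|grep -E 'force|tcp'
$J '{"steps":[[0,2,0,0,0,0],[0,1,0,0,0,0],[0,1,0,0,0,0],[0,0,0,0,0,0]]}'|grep -E 'force|tcp'
$J '{"steps":[[0,1,0,0,0,0],[0,1,0,0,0,0],[0,0,0,0,0,0]]}'|grep -E 'force|tcp'
python3 - <<'E'
from h import *
plan(jw(-40,-40),52,5.2)
p,d=arm.capture("scene");c=Cam("scene")
u,v=222,186
cv2.imwrite("pics/s5.png",cv2.resize(p[v-50:v+50,u-65:u+65,::-1],(780,600)))
E
```

```text
tcp_pos: [528.5, 67.5, 50.8]
ft_force: [-1.0, -0.1, -0.2]
finger_force: 0.2
tcp_pos: [532.5, 67.9, 50.9]
ft_force: [-0.1, 0.3, 0.3]
finger_force: 0.2
tcp_pos: [534.5, 68.1, 50.9]
ft_force: [-1.7, 0.5, -1.0]
finger_force: 0.2
t 20.57 tcp [534.5  68.1  50.9] jig [-35.9 -40. ] yaw 5.3 j7 3 tilt [ 0.0003 -0.    ] F [-1.7  0.5 -1. ] gap -0.1 | turn z 0.001 rad, shift x 0.0 y -4.1 z -1.1
```

View pics/s5.png

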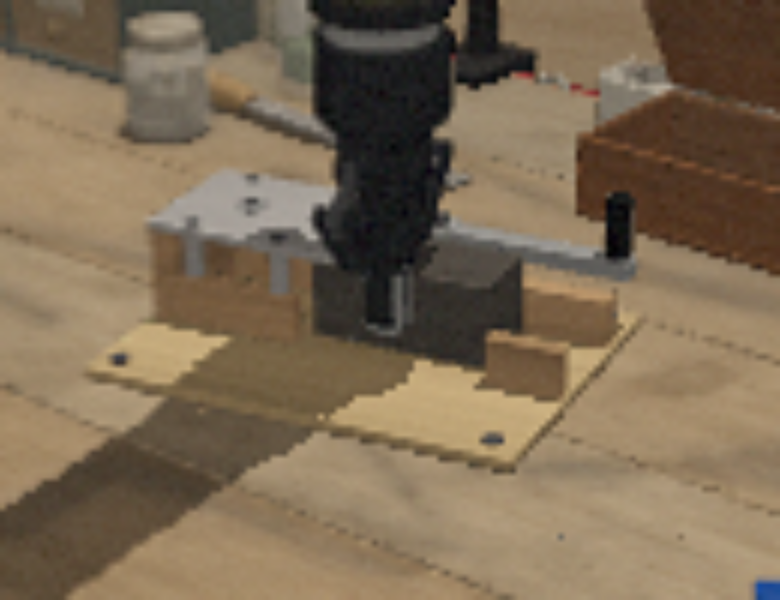

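The block at crop (420,300) is being pushed evenly and is about level with the fence. I'll creep on until it seats against the back fence.

```bash
J="python3 -m jog"
$J '{"steps":[[0,1,0,0,0,0],[0,1,0,0,0,0],[0,0,0,0,0,0]]}'|grep -E 'force|tcp'
$J '{"steps":[[0,1,0,0,0,0],[0,1,0,0,0,0],[0,0,0,0,0,0]]}'|grep -E 'force|tcp'
$J '{"steps":[[0,1,0,0,0,0],[0,1,0,0,0,0],[0,0,0,0,0,0]]}'|grep -E 'force|tcp'
python3 -c "
from h import *
plan(jw(-40,-40),52,5.2)"
```

```text
tcp_pos: [534.7, 68.1, 50.6]
ft_force: [-5.6, -0.9, 4.7]
finger_force: 3.0
tcp_pos: [534.7, 68.0, 50.2]
ft_force: [-10.9, -1.3, 8.4]
finger_force: 5.5
tcp_pos: [534.8, 68.1, 50.0]
ft_force: [-16.4, -2.2, 13.1]
finger_force: 8.3
t 21.37 tcp [534.8  68.1  50. ] jig [-35.6 -40.1] yaw 5.3 j7 3 tilt [-0.0126 -0.0005] F [-16.4  -2.2  13.1] gap 0.3 | turn z 0.001 rad, shift x 0.1 y -4.4 z -2.0
```

```bash
J="python3 -m jog"
$J '{"steps":[[0,-12,0,0,0,0],[0,-20,0,0,0,0],[0,0,-20,0,0,0],[0,0,-40,0,0,0],[0,0,-40,0,0,0]]}'|grep -E 'force|tcp'
$J '{"steps":[[-20,15,0,0,0,0],[-30,25,0,0,0,0],[-30,25,0,0,0,0],[-5,5,0,0,0,0],[0,0,0,0,0,0]]}'|grep -E 'force|tcp'
python3 - <<'E'
from h import *
plan(jw(0,-125),48,5.2)
c=Cam("scene");p,d=arm.capture("scene");W=c.cloud(d)
J=(W[...,:2]-O)@Rz(YAW);hs=cv2.cvtColor(p,cv2.COLOR_RGB2HSV)
m=(W[...,2]>53)&(W[...,2]<61)&(abs(J[...,0])<40)&(abs(J[...,1]+40)<80)&(hs[...,2]<110)&(hs[...,1]<80)
print(m.sum(),np.percentile(J[m],[3,50,97],axis=0).round(1).tolist())
E
```

```text
tcp_pos: [507.2, 65.3, 150.9]
ft_force: [0.1, 0.9, 0.2]
finger_force: 0.0
tcp_pos: [587.7, -15.9, 151.0]
ft_force: [-0.3, 0.2, 0.3]
finger_force: 0.0
t 22.20 tcp [587.7 -15.9 151. ] jig [   9.5 -128.5] yaw 5.0 j7 11 tilt [ 0.002  -0.0023] F [-0.3  0.2  0.3] gap 0.0 | turn z -0.004 rad, shift x 3.5 y -9.5 z 103.0
196 [[-23.9, -94.6], [-0.8, -50.9], [27.4, -6.2]]
```

```bash
J="python3 -m jog"
$J '{"steps":[[0,-8,0,0,0,-0.004],[0,0,15,0,0,0],[0,0,25,0,0,0],[0,0,25,0,0,0],[0,0,15,0,0,0]]}'|grep -E 'force|tcp'
$J '{"steps":[[0,0,10,0,0,0],[0,0,8,0,0,0],[0,0,5,0,0,0],[0,0,0,0,0,0]]}'|grep -E 'force|tcp'
$J '{"steps":[[5,0,0,0,0,0],[8,0,0,0,0,0],[8,0,0,0,0,0],[8,0,0,0,0,0],[8,0,0,0,0,0]]}'|grep -E 'force|tcp'
python3 -c "
from h import *
plan(jw(0,-26),48,5.2)"
```

```text
tcp_pos: [575.1, -11.1, 68.6]
ft_force: [-0.6, -0.1, 0.5]
finger_force: 0.0
tcp_pos: [577.3, -12.7, 47.4]
ft_force: [0.5, -0.4, 0.1]
finger_force: 0.0
tcp_pos: [574.7, 24.6, 48.4]
ft_force: [-0.4, -1.1, 0.3]
finger_force: 0.6
t 23.42 tcp [574.7  24.6  48.4] jig [  0.2 -87. ] yaw 5.5 j7 10 tilt [0.0012 0.0002] F [-0.4 -1.1  0.3] gap -0.3 | turn z 0.006 rad, shift x 61.0 y -0.2 z 0.4
```

```bash
J="python3 -m jog"
$J '{"steps":[[8,0,0,0,0,0.006],[8,0,0,0,0,0],[8,0,0,0,0,0],[8,0,0,0,0,0],[8,0,0,0,0,0]]}'|grep -E 'force|tcp'
$J '{"steps":[[5,0,0,0,0,0],[4,0,0,0,0,0],[3,0,0,0,0,0],[2,0,0,0,0,0],[0,0,0,0,0,0]]}'|grep -E 'force|tcp'
python3 -c "
from h import *
plan(jw(0,-26),48,5.2)"
```

```text
tcp_pos: [570.6, 64.2, 47.8]
ft_force: [-0.2, -1.8, 0.1]
finger_force: 0.6
tcp_pos: [569.3, 77.8, 47.7]
ft_force: [0.3, 0.1, 0.6]
finger_force: 0.0
t 24.25 tcp [569.3  77.8  47.7] jig [ -0.3 -33.5] yaw 5.2 j7 4 tilt [-0.0002  0.0004] F [0.3 0.1 0.6] gap 0.1 | turn z -0.000 rad, shift x 7.5 y 0.3 z -0.3
```

```bash
J="python3 -m jog"
$J '{"steps":[[2,0,0,0,0,0],[2,0,0,0,0,0],[1,0,0,0,0,0],[0,0,0,0,0,0]]}'|grep -E 'force|tcp'
$J '{"steps":[[1,0,0,0,0,0],[1,0,0,0,0,0],[0,0,0,0,0,0]]}'|grep -E 'force|tcp'
$J '{"steps":[[1,0,0,0,0,0],[1,0,0,0,0,0],[0,0,0,0,0,0]]}'|grep -E 'force|tcp'
python3 -c "
from h import *
plan(jw(0,-26),48,5.2)"
```

```text
tcp_pos: [568.9, 82.6, 47.8]
ft_force: [0.2, -0.7, 0.4]
finger_force: 0.0
tcp_pos: [568.7, 84.5, 47.8]
ft_force: [-0.6, 0.5, 0.1]
finger_force: 0.1
tcp_pos: [569.0, 85.0, 47.9]
ft_force: [0.6, -3.7, -0.9]
finger_force: 2.1
t 25.08 tcp [569.   85.   47.9] jig [ -0.  -26.3] yaw 5.1 j7 3 tilt [ 0.0007 -0.0015] F [ 0.6 -3.7 -0.9] gap -0.0 | turn z -0.002 rad, shift x 0.3 y 0.0 z -0.1
```

```bash
J="python3 -m jog"
$J '{"steps":[[1,0,0,0,0,0],[1,0,0,0,0,0],[0,0,0,0,0,0]]}'|grep -E 'force|tcp'
$J '{"steps":[[-10,0,0,0,0,0],[-20,0,0,0,0,0],[-20,0,0,0,0,0],[0,0,-20,0,0,0],[0,0,-40,0,0,0]]}'|grep -E 'force|tcp'
$J '{"steps":[[0,0,-40,0,0,0],[-25,25,0,0,0,0],[-30,30,0,0,0,0],[-8,5,0,0,0,0],[0,0,0,0,0,0]]}' -0.435|grep -E 'force|tcp|gap'
python3 -c "
from h import *
plan(jw(60,-139),84,5.2)"
```

```text
tcp_pos: [569.1, 85.1, 47.9]
ft_force: [1.5, -6.9, -0.6]
finger_force: 3.9
tcp_pos: [569.0, 37.2, 103.9]
ft_force: [0.9, 2.0, 0.6]
finger_force: 0.0
tcp_pos: [639.1, -21.7, 147.9]
ft_force: [-1.1, -0.6, -0.6]
finger_gap: 24.0
finger_force: 0.0
t 26.17 tcp [639.1 -21.7 147.9] jig [  60.2 -138.9] yaw 4.9 j7 14 tilt [ 0.001  -0.0015] F [-1.1 -0.6 -0.6] gap 24.0 | turn z -0.005 rad, shift x -0.1 y -0.2 z 63.9
```

```bash
J="python3 -m jog"
$J '{"steps":[[0,0,20,0,0,-0.005],[0,0,20,0,0,0],[0,0,12,0,0,0],[0,0,12,0,0,0],[0,0,0,0,0,0]]}'|grep -E 'force|tcp'
$J '{"steps":[[0.5,-10.8,0,0,0,0.096],[0.5,-10.8,0,0,0,0.096],[0.5,-10.8,0,0,0,0.096],[0.5,-10.8,0,0,0,0.096],[0.5,-10.8,0,0,0,0.096]]}'|grep -E 'force|tcp'
$J '{"steps":[[0.5,-10.8,0,0,0,0.096],[0.5,-10.8,0,0,0,0.096],[0.5,-10.8,0,0,0,0.096],[0.5,-10.8,0,0,0,0.096],[0.5,-10.8,0,0,0,0.096]]}'|grep -E 'force|tcp'
$J '{"steps":[[-1.5,-10.8,0,0,0,0.096],[-1.5,-10.8,0,0,0,0.096],[0.5,-10.8,0,0,0,0.096],[0,0,0,0,0,0]]}'|grep -E 'force|tcp'
python3 -c "
from h import *
plan(jw(-57,-28),84,-84.8)"
```

```text
tcp_pos: [635.6, -17.3, 80.9]
ft_force: [0.2, -0.4, -0.1]
finger_force: 0.0
tcp_pos: [585.2, -10.5, 84.9]
ft_force: [1.9, 0.6, -1.1]
finger_force: 0.6
tcp_pos: [541.9, 20.9, 85.1]
ft_force: [1.1, -0.0, 0.6]
finger_force: 0.6
tcp_pos: [520.5, 47.8, 84.6]
ft_force: [-0.9, -0.2, -0.3]
finger_force: 0.0
t 27.75 tcp [520.5  47.8  84.6] jig [-51.7 -58.9] yaw -66.0 j7 -64 tilt [0.0006 0.0023] F [-0.9 -0.2 -0.3] gap 24.3 | turn z 0.328 rad, shift x -5.3 y -30.9 z 0.6
```

```bash
J="python3 -m jog"
$J '{"steps":[[0,-8,0,0,0,0.11],[-1,-10,0,0,0,0.11],[-1,-8,0,0,0,0.108],[0,0,0,0,0,0],[0,0,0,0,0,0]]}'|grep -E 'force|tcp'
python3 -c "
from h import *
plan(jw(-57,-22),84,-84.8)"
```

```text
tcp_pos: [511.4, 69.8, 84.3]
ft_force: [-0.7, 0.4, -0.3]
finger_force: 0.0
t 28.17 tcp [511.4  69.8  84.3] jig [-58.7 -36.3] yaw -84.5 j7 -85 tilt [0.0007 0.0004] F [-0.7  0.4 -0.3] gap 24.3 | turn z 0.005 rad, shift x 1.7 y -14.3 z 0.3
```

```bash
J="python3 -m jog"
$J '{"steps":[[1,-5,0,0,0,0.005],[0,-4,0,0,0,0],[0,-3,0,0,0,0],[0,0,0,0,0,0]]}'|grep -E 'force|tcp'
$J '{"steps":[[0,-1,0,0,0,0],[0,-1,0,0,0,0],[0,0,0,0,0,0]]}'|grep -E 'force|tcp'
$J '{"steps":[[0,-1,0,0,0,0],[0,-1,0,0,0,0],[0,0,0,0,0,0]]}'|grep -E 'force|tcp'
python3 -c "
from h import *
plan(jw(-57,-22),84,-84.8)"
```

```text
tcp_pos: [511.0, 82.2, 83.8]
ft_force: [-0.4, -0.5, 0.2]
finger_force: 0.0
tcp_pos: [510.9, 83.7, 83.8]
ft_force: [0.7, -0.3, -0.3]
finger_force: 0.2
tcp_pos: [510.8, 83.9, 83.8]
ft_force: [0.6, -5.4, -0.2]
finger_force: 2.5
t 29.00 tcp [510.8  83.9  83.8] jig [-58.  -22.2] yaw -85.2 j7 -87 tilt [ 0.0003 -0.0022] F [ 0.6 -5.4 -0.2] gap 24.4 | turn z -0.007 rad, shift x 1.0 y -0.2 z -0.2
```

```bash
J="python3 -m jog"
$J '{"steps":[[0,-1,0,0,0,0],[0,0,0,0,0,0],[0,5,0,0,0,0],[0,0,0,0,0,0],[0,0,-15,0,0,0]]}'|grep -E 'force|tcp'
$J '{"steps":[[0,0,-30,0,0,0],[0,0,-40,0,0,0],[0,0,-40,0,0,0],[0,0,-40,0,0,0],[0,0,0,0,0,0]]}'|grep -E 'force|tcp'
$J '{"steps":[[0,-30,0,0,0,0],[0,-40,0,0,0,0],[0,-40,0,0,0,0],[0,-40,0,0,0,0],[0,-40,0,0,0,0]]}' >/dev/null
$J '{"steps":[[0,-40,0,0,0,0],[0,-40,0,0,0,0],[0,-30,0,0,0,0],[0,0,0,0,0,0],[0,0,0,0,0,0]]}'|grep -E 'force|tcp'
python3 - <<'E'
from h import *
c=Cam("top");p,d=arm.capture("top");W=c.cloud(d);Z=W[...,2];J=(W[...,:2]-O)@Rz(YAW)
m=(Z>75)&(Z<95)&(abs(J[...,0]+53)<40)&(abs(J[...,1]+26)<60);print("peg",m.sum(),J[m].mean(0))
q,_=arm.capture("scene");print(arm.observe()["t"])
a=cv2.resize(p[130:230,150:280,::-1],(400,308));b=cv2.resize(q[136:236,157:287,::-1],(400,308))
cv2.imwrite("pics/fin.png",np.hstack([a,b]))
E
```

```text
tcp_pos: [509.0, 81.8, 96.9]
ft_force: [-0.4, 0.9, -0.2]
finger_force: 0.0
tcp_pos: [515.1, 83.0, 256.8]
ft_force: [1.5, -0.2, 0.0]
finger_force: 0.0
tcp_pos: [483.9, 383.6, 247.7]
ft_force: [0.4, -0.7, 0.2]
finger_force: 0.0
peg 23 [-53.36470588 -25.54284931]
30.7667
```

View pics/fin.png

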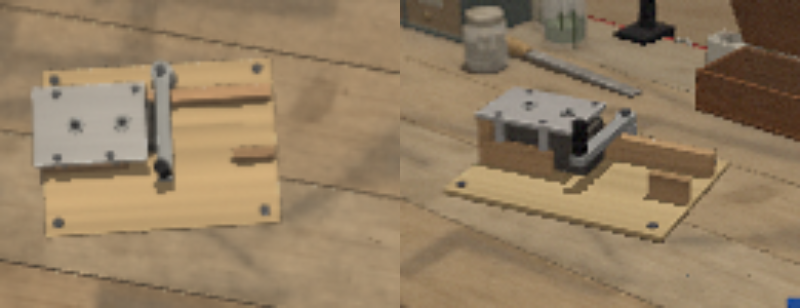

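The pictures show the latch shut, with the arm running from (162,70) to (165,170) and the peg at jig (-53,-26). The block is under the plate behind it. I'm handing the job in.

```bash
python3 -c "
from plant import arm
print(arm.finish_job())"
```

```text
the job is handed in; nothing more can be done
None
```

The job is handed in at about 31 s, with no verdict reported: the block is against the end stop under the drill plate, the latch arm is shut behind it, and I never reached for the other two blocks; one push met about 31 N, probably a gripper knuckle on the drill plate's edge (limit 40 N).

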